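# Pin the handle on the tasting dish and present it

## Task

Push the headed pin down through the holes of the handle's fork and the dish's lug until its head is fully home, then take the handle by its upright grip and lift the dish about 10 cm straight up off its stand. Up there turn it on the spot a quarter turn, so that its tongue-shaped lip points at the price stand beside it, keeping the dish level and the little ball in the middle of it all the way, and do not shift the price stand or the drum-shaped cheese beside it. Finish still holding the dish by the handle, level and still above its stand, with the pin home: do not put it down or let go.

Things in the scene. Friction and masses are not known exactly. Their poses are not given: they have to be found in the camera images.
- stand: Fixed low wooden stand: a disc 90 mm in diameter, 12 mm high, with two parallel rails (17.2 mm high) running from it along its -x side that carry the handle; free room for the pin between the rails. Origin: centre of its underside. Its x axis points from the rails to the disc, the way the lip points at the start; z up.
- dish: Loose shallow steel dish, 102 mm across, 18 mm high, about 0.12 kg, resting on the stand's disc. Origin: centre of its underside; z up. At +x a flat tongue-shaped lip reaching 71 mm from the centre; at -x a flat lug 30 mm wide, 8 mm thick, with an upright 11 mm hole 72 mm from the centre. The hollow slopes very gently (0.06) to radius 22 mm, then more (0.35) to the rim.
- dish_centre (a point): Bottom of the dish's hollow, 7 mm above the dish's origin.
- handle: Loose handle, about 0.12 kg, already slid over the dish's lug and lying on the stand's rails; x axis as the dish's, z up. Origin: on the hole axis, under the fork. The fork is a flat sleeve 42 mm wide, 25.6 mm high, open towards the dish, with an upright chamfered 11 mm hole through both cheeks, in line with the lug's hole; the lug has about 1 mm play in it.
- handle_hole (a point): Mouth of the hole: its centre on the top face of the fork, 25.6 mm above the handle's origin.
- handle_grip (a point): Point on the axis of the handle's wooden grip post, 20 mm below its top and 37 mm above the fork's top face. The post stands on the handle's -x end, 44 mm from the hole axis; it is 24 mm thick along x, 20 mm along y.
- pin: Loose steel headed pin, 0.05 kg, standing upright in its block. Origin: centre of the shank's foot; z along the pin to its head. Shank 8 mm in diameter, 34 mm long with a tapered foot; on it a collar 22 mm in diameter, 4 mm high, then a round knob 18 mm in diameter, 32 mm high (70 mm over all).
- pin_seat (a point): Centre of the underside of the pin's collar, 34 mm above the foot; it meets the mouth of the hole when the pin is home.
- pin_knob (a point): Point on the axis of the pin's knob, 26 mm above the underside of the collar and 10 mm below the knob's top: a good height to grip.
- pin_block: Fixed wooden block 50 x 50 x 38 mm with an upright 11.5 mm hole in which the pin waits, its collar on the block's top. Origin: centre of its underside.
- ball_center (a point): Centre of the hard cheese ball, 28 mm in diameter, 0.025 kg, that lies loose in the middle of the dish.
- price_stand: Price stand, 106 mm high: round foot 42 mm in diameter, thin stem, black card 75 mm wide. Loose. Origin: centre of its underside. It stands left or right of the dish's stand, 135 mm from its centre, a quarter turn from where the lip points at first.
- drum_cheese: Whole drum-shaped cheese, 63 mm in diameter, 72 mm high, loose, standing opposite the price stand on the other side of the dish. Origin: centre of its underside.
Mind the look-alikes: they are no part of the job. What is meant by the part that bears ball_center is not red, and is the smaller of those in its own colour.

How it is judged:
On the way, in this order (a step that is already met when the one before it is completed fails the run):
1. the pin is home in fork and lug while the dish is still on its stand (distance between pin_seat and handle_hole below 0.005 m and angle between the z axis of pin and the z axis of handle, either way round below 0.15 rad and horizontal distance between pin_seat and handle_hole below 0.004 m and x of handle_hole in the frame of dish between -0.08 and -0.064 m and height (world z) of dish below 0.02 m), for 0.2 s.
2. the dish is lifted clear of its stand by the handle, not yet turned far (height (world z) of dish above 0.045 m and contact force between the fingers and handle above 0.5 N and angle between the x axis of dish and the x axis of stand, either way round below 0.6 rad), for 0.05 s.
At the end, for the whole second after the job is handed in: Held by the handle only: dish 7 to 18 cm up, within 5 cm of straight above its stand, lip within 0.22 rad of a quarter turn and on the price stand's side, level within 0.13 rad, still, ball within 20 mm of the dish's centre, pin's collar within 5 mm of the hole's mouth (distance between pin_seat and handle_hole below 0.005 m and angle between the z axis of pin and the z axis of handle, either way round below 0.15 rad and horizontal distance between pin_seat and handle_hole below 0.004 m and x of handle_hole in the frame of dish between -0.08 and -0.064 m and z of dish in the frame of stand between 0.07 and 0.18 m and horizontal distance between dish and stand below 0.05 m and angle between the x axis of dish and the y axis of stand, either way round below 0.22 rad and x of price_stand in the frame of dish above 0.08 m and angle between dish's own z axis and vertical below 0.13 rad and horizontal distance between ball_center and dish_centre below 0.02 m and z of ball_center in the frame of dish below 0.03 m and contact force between the fingers and handle above 1 N and contact force between the fingers and dish below 0.2 N and linear speed of dish below 0.03 m/s); the arm keeps its last pose, push and grip.
It fails at once if the ball strays more than 30 mm from the dish's centre (horizontal distance between ball_center and dish_centre above 0.03 m).
It fails at once if the price stand is shifted more than 3 cm (distance of price_stand from where it was at the start of the episode above 0.03 m).
It fails at once if the drum-shaped cheese beside the dish is shifted more than 3 cm (distance of drum_cheese from where it was at the start of the episode above 0.03 m).
It also fails if it takes over 67 s, if anything falls off the work surface, if the arm or the gripper's body presses on something with over 40 N, if the wrist force passes 120 N, or if a joint passes its speed limit or range.

## Robot

A 6-joint arm with a two-finger parallel gripper is mounted at the origin on a cart in front of the work surface, level with it; the furniture and walls round the work are solid. World frame = base frame: x ahead of the robot, y to its left, z up, the work surface at z = 0. Lengths are in m, angles in rad, forces in N, time in s.
With the tool pointing down it reaches from about 0.35 to 0.775 m from the base axis. Payload 5.5 kg.
Tool frame: the origin (TCP) lies at the very end of the fingers, on their centre line; the grasp point (between the pads) lies env.grasp_offset behind it (env.grasp_offset is the distance from the TCP to the grasp point, in m); x points along the fingers, y is the direction in which the jaws open and shut, and the axes are right-handed (so a half turn about x gives the same grasp; the last joint's range is limited). The gripper opens to 85 mm and grips with 20 to 120 N. Pads are 22 mm wide; open, the fingers measure 114 mm over their backs; the gripper's body (76 mm by 85 mm) begins 54 mm behind the grasp point. The pads swing forward as they close: fully open they stand 13 mm farther back than shut.
Start: joints at [-1.439, 0.313, 0.046, 1.304, 0, 1.431], TCP at [0.154, -0.554, 0.231] pointing down, gripper open.
Joint ranges: [-2.76, 2.76], [-0.86, 1.69], [-1.03, 1.26], [-2.2, 2.34], [-1.47, 1.5], [-3.14, 3.14]. Speed limits (rad/s): [2.57, 2.57, 3.14, 3.14, 3.14, 3.14].

## Interface

Orientations are given as a unit quaternion [w, x, y, z].
In Python, from workcell import get_state, viewer, job, env gives the robot as it stands.
- The arm moves only by the tool send_rows, never from a script. Its argument "plan" is a list of rows, each a list of 6 numbers: the shift along the tool's x, y, z in mm, then the turn, a rotation vector about the tool's x, y, z in degrees. A call has exactly 10 rows; each row is the pose to reach, as a shift and turn from the pose commanded when the call began, along the tool's axes at that moment; what a row does not reach only later rows make up. A row lasts 1/8 s, in which the tool goes at most 62.5 mm and 10.7 degrees, less where a joint would pass 70% of its speed; a pose out of reach is approached as far as the arm can. A call with a gripper value outside its range is refused whole. "claw" is the finger opening in mm, from 0 to 85.4, set as the call begins (left out, the last holds). The fingers move at their own pace and stop on an object; "newtons" is the grip in N (left out, the last holds). Time passes only in rows, so rows that repeat a pose let the fingers close, or fill a call up. It gives the time, the measured TCP pose, the force and the opening at its end, in the units of the state.
- get_state(): the state, without advancing time (a new reading comes with each control period).
- viewer.read_camera(name): name is "side" or "top" or "wrist"; returns a dict with "frame" (400x640x3 uint8, blue, green, red), "mtx" (3x3 intrinsics, pixels), "k1" (the pictures are not rectified: a ray, as slopes to the right and down, at radius r is drawn at 1 + k1 r^2 times it, then the intrinsics apply), "rvec" (rotation vector, rad) and "tvec" (3), from world to camera coordinates, as OpenCV has them. Camera axes: x right, y down, z forward; pixel columns grow to the right and rows downward; lengths in m; the calibration is good to about 2 mm. A picture is of the moment at which its call begins. There is no depth.
- job.hand_in(): hands the job in, once; it reports no verdict.
The state is a dict: "clock": time; "joint_pos": joint angles; "qvel": joint speeds; "tau": joint torques, N m; "tcp_pos": TCP position; "orientation": TCP orientation; "wrist_force": force on the tool from outside, world axes, zero at the start; "ft_torque": the same for the moment, N m; "finger_gap": finger opening in m.
Only numpy, scipy, OpenCV 4.12 (cv2) and the standard library are available. Lean on these libraries where they do the work, as an engineer would, in place of code of your own. Each camera call takes 0.05 s, during which the arm holds its last target.

## Working session

There is one attempt and no reset: what is moved stays moved. The work goes in short steps, Python scripts to look and compute and a tool call to move; the robot and the scene stay as the last step left them, time stands still between calls to the robot, and variables do not carry over. Pictures are saved under pics/ and viewed, and the job is handed in when it is done.

Besides the shell and the picture viewer there is one more tool, called after "Call:" in YAML: its name, and indented under it one key for each argument. send_rows: Moves the arm, as the interface text tells. Its arguments: {"type":"object","properties":{"plan":{"type":"array"},"claw":{"type":"number"},"newtons":{"type":"number"}},"required":["plan"]}

```bash
ls; mkdir -p pics; python3 - <<'E'
from workcell import get_state, viewer, job, env
import cv2
print(get_state(), env.grasp_offset)
for n in ["side","top","wrist"]:
    r=viewer.read_camera(n); cv2.imwrite(f"pics/{n}0.png",r["frame"]); print(n,r["mtx"].tolist(),r["k1"],r["rvec"],r["tvec"])
E
```

```text
pics
{'clock': 0.0, 'joint_pos': array([-1.43861622e+00,  3.13998330e-01,  4.49871968e-02,  1.30360723e+00,
        5.44798114e-06,  1.43121609e+00]), 'qvel': array([-0.00055895,  0.00084875,  0.00099468,  0.00071464,  0.00027089,
        0.00029276]), 'tau': array([-3.28114271e-03, -4.80623531e+01,  2.98534906e+01,  1.92985323e-02,
       -2.50090397e-04,  2.91579011e-05]), 'tcp_pos': array([ 0.15428126, -0.55338608,  0.23041342]), 'orientation': array([ 0.09514218,  0.70059303,  0.09643053, -0.70058441]), 'wrist_force': array([ 0.26668225,  0.42034458, -0.02930539]), 'ft_torque': array([ 0.00107362,  0.02201802, -0.05217455]), 'finger_gap': 0.08543122380265218} 0.0187
side [[506.5981758457243, 0.0, 318.9236696913717], [0.0, 506.5981758457243, 205.44282326347076], [0.0, 0.0, 1.0]] -0.09808684912790391 [ 0.07533782  2.6833097  -1.5632395 ] [ 0.53495292 -0.07521506  1.19311201]
top [[500.6260115661814, 0.0, 311.26088213131317], [0.0, 500.6260115661814, 201.49137057759677], [0.0, 0.0, 1.0]] -0.15687375381239999 [ 2.18435937 -2.17745979  0.03412167] [0.27250124 0.53514829 1.14154171]
wrist [[333.91740118804813, 0.0, 314.2275529844382], [0.0, 333.91740118804813, 201.8980482576864], [0.0, 0.0, 1.0]] -0.0389949530421329 [-2.32905551  1.76876598  0.2363947 ] [-0.57339243 -0.03435287  0.37818029]
```

View pics/top0.png

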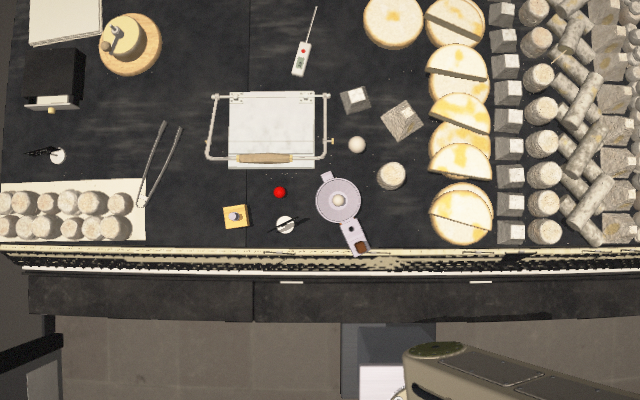

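View pics/side0.png

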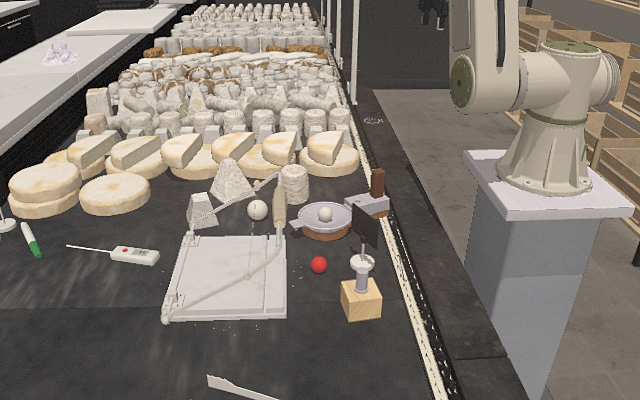

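View pics/wrist0.png

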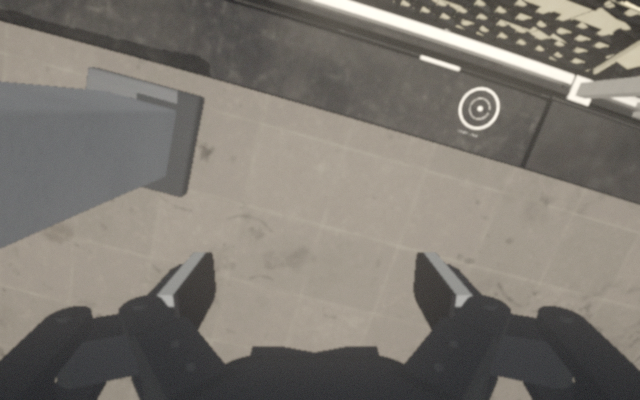

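Top view: the dish is at about (339,200) with its ball. Its lip points up-left (327,178), and the handle with its brown post is at (355,240). The price stand is at (285,224), the drum cheese at (391,176), and the pin block at (235,216). There are three balls: the one in the dish (339,200), a larger white one (357,145) and a red one (279,192). The small whitish one in the dish fits the description. I'll enlarge the crops to check.

```bash
cat > h.py <<'E'
import numpy as np, cv2
from workcell import get_state, viewer, job, env
from scipy.spatial.transform import Rotation as R
def ray(c,uv):
    uv=np.array(uv,float).reshape(-1,1,2)
    n=cv2.undistortPoints(uv,c["mtx"],np.array([c["k1"],0,0,0,0.]))[:,0]
    M=cv2.Rodrigues(np.array(c["rvec"]))[0]; o=-M.T@np.array(c["tvec"]).ravel()
    d=np.c_[n,np.ones(len(n))]@M
    return o,d
def onz(c,uv,z):
    o,d=ray(c,uv); return o+d*((z-o[2])/d[:,2])[:,None]
def tri(c1,p1,c2,p2):
    o1,d1=ray(c1,p1);o2,d2=ray(c2,p2);d1=d1[0];d2=d2[0]
    s=np.linalg.lstsq(np.c_[d1,-d2],o2-o1,rcond=None)[0]
    a=o1+s[0]*d1;b=o2+s[1]*d2
    return (a+b)/2,np.linalg.norm(a-b)
def proj(c,P):
    return cv2.projectPoints(np.array(P,float).reshape(-1,1,3),np.array(c["rvec"],float),np.array(c["tvec"],float),c["mtx"],np.array([c["k1"],0,0,0,0.]))[0][:,0]
def crop(c,x0,y0,x1,y1,k,name):
    f=cv2.resize(c["frame"][y0:y1,x0:x1],None,fx=k,fy=k,interpolation=cv2.INTER_CUBIC); cv2.imwrite("pics/"+name,f)
def pose():
    s=get_state(); q=s["orientation"]; return s["tcp_pos"],R.from_quat(q[[1,2,3,0]]),s
E
python3 - <<'E'
from h import *
t=viewer.read_camera("top");crop(t,210,160,410,260,4,"t1.png")
s=viewer.read_camera("side");crop(s,280,160,400,330,3.5,"s1.png")
E
```

```text
(no output)
```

View pics/t1.png

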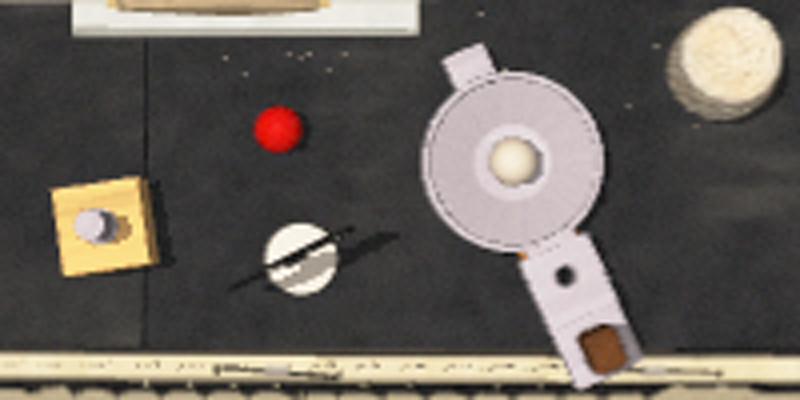

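View pics/s1.png

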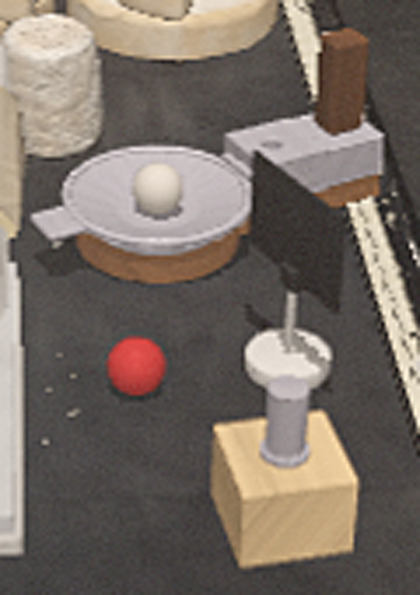

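```bash
python3 - <<'E'
from h import *
t=viewer.read_camera("top");s=viewer.read_camera("side")
a=cv2.resize(t["frame"][195:240,215:260],None,fx=8,fy=8,interpolation=cv2.INTER_CUBIC)
b=cv2.resize(s["frame"][255:325,335:390],None,fx=8,fy=8,interpolation=cv2.INTER_CUBIC)
c=cv2.resize(t["frame"][215:260,335:380],None,fx=8,fy=8,interpolation=cv2.INTER_CUBIC)
o=np.zeros((560,800,3),np.uint8);o[:360,:360]=a;o[:,360:]=b
cv2.imwrite("pics/z1.png",o);cv2.imwrite("pics/z2.png",c)
cv2.imwrite("pics/z3.png",cv2.resize(s["frame"][160:225,340:400],None,fx=8,fy=8,interpolation=cv2.INTER_CUBIC))
# red/blue-ness masks
f=t["frame"].astype(int)
sub=f[195:240,215:260]; m=((sub[...,0]-sub[...,2])>-5)&(sub.sum(2)>300)
n,l,st,ce=cv2.connectedComponentsWithStats(m.astype(np.uint8)); print(st,ce+[215,195])
E
```

```text
[[   0    0   45   45 2024]
 [  23   21    1    1    1]] [[236.99950593 217.00049407]
 [238.         216.        ]]
```

View pics/z1.png

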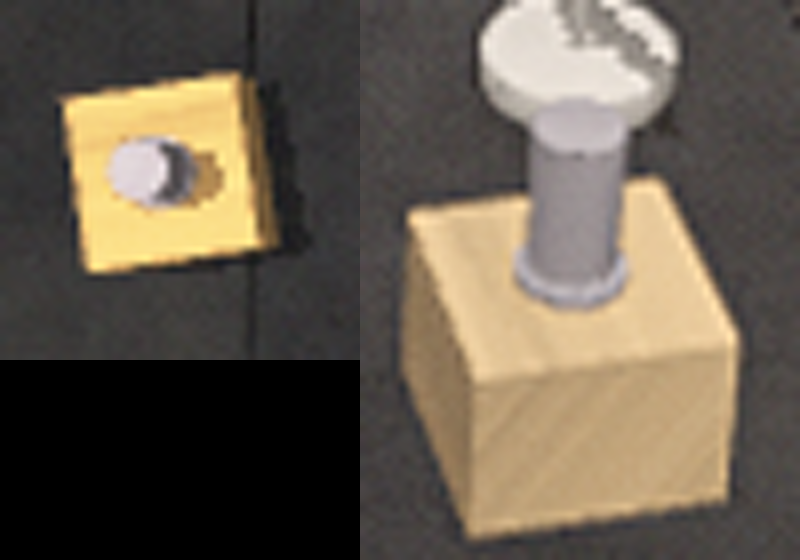

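View pics/z2.png

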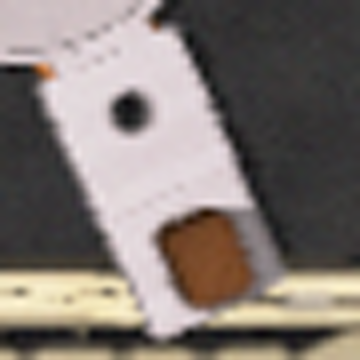

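View pics/z3.png

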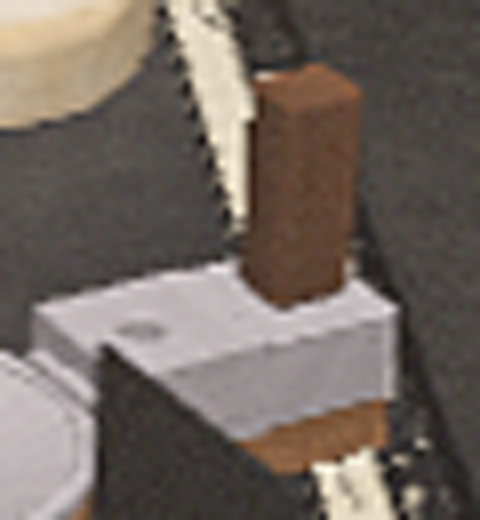

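```bash
python3 - <<'E'
from h import *
t=viewer.read_camera("top");s=viewer.read_camera("side")
T=lambda x,y:[(x+.5)/8-.5+215,(y+.5)/8-.5+195]
S=lambda x,y:[(x-360+.5)/8-.5+335,(y+.5)/8-.5+255]
H=lambda x,y:[(x+.5)/8-.5+335,(y+.5)/8-.5+215]
HS=lambda x,y:[(x+.5)/8-.5+340,(y+.5)/8-.5+160]
print("pin top", onz(t,T(138,171),.074),onz(s,S(580,130),.074),tri(t,T(138,171),s,S(580,130)))
print("block", onz(t,T(163,172),.038), onz(s,np.mean([S(412,213),S(660,180),S(738,338),S(470,380)],0),.038))
print("collar base side",onz(s,S(571,278),.040))
print("hole",onz(t,H(131,110),.0428),onz(s,HS(141,330),.0428),tri(t,H(131,110),s,HS(141,330)))
print("post",onz(t,H(204,258),.0998),onz(s,HS(308,88),.0998),tri(t,H(204,258),s,HS(308,88)))
D=lambda x,y:[(x+.5)/4-.5+210,(y+.5)/4-.5+160]
print("dish",onz(t,D(513,161),.030), "lip",onz(t,D(468,62),.025),"ball",onz(t,D(513,161),.033))
print("price",onz(t,D(301,259),.005),"drum",onz(t,D(732,53),.072))
print("red",onz(t,D(278,130),.012))
print("card ends",onz(t,[D(228,290),D(354,229)],.09))
for c in(t,s): print(ray(c,[[320,200]]))
E
```

```text
pin top [[0.49861024 0.44910098 0.074     ]] [[0.50039686 0.45230998 0.074     ]] (array([0.49927715, 0.44941704, 0.07173626]), np.float64(0.0012308261044254388))
block [[0.49931225 0.44850452 0.038     ]] [[0.50019064 0.45022513 0.038     ]]
collar base side [[0.50043329 0.45276258 0.04      ]]
hole [[0.47242289 0.18365219 0.0428    ]] [[0.4728452 0.1868605 0.0428   ]] (array([0.47238885, 0.18355811, 0.0409606 ]), np.float64(7.893640802580183e-05))
post [[0.43266065 0.16713512 0.0998    ]] [[0.43301086 0.17177667 0.0998    ]] (array([0.43234018, 0.16701316, 0.09751613]), np.float64(0.0004929936288314852))
dish [[0.53749296 0.21289781 0.03      ]] lip [[0.59500368 0.23876    0.025     ]] ball [[0.53731465 0.21298287 0.033     ]]
price [[0.48119121 0.33614644 0.005     ]] drum [[0.59530033 0.09256415 0.072     ]]
red [[0.55638307 0.34957551 0.012     ]]
card ends [[0.46329796 0.36926167 0.09      ]
 [0.49673445 0.30081912 0.09      ]]
(array([0.46937134, 0.24539353, 1.17610827]), array([[ 0.05900472,  0.00738444, -0.99838747]]))
(array([0.60121609, 1.04110606, 0.51960136]), array([[-0.05720051, -0.87344074, -0.48368307]]))
```

```bash
cat >> h.py <<'E'
def tgt(yawy):  # tool down, tool y axis at world yaw (deg)
    a=np.radians(yawy); x=np.array([0,0,-1.]); y=np.array([np.cos(a),np.sin(a),0]); return R.from_matrix(np.c_[x,y,np.cross(x,y)])
def rel(P0,R0,P,Rt):
    d=R0.inv().apply(np.array(P)-P0)*1000; r=np.degrees((R0.inv()*Rt).as_rotvec()); return np.round(np.r_[d,r],2).tolist()
def yaw(Rt): y=Rt.as_matrix()[:,1]; return np.degrees(np.arctan2(y[1],y[0]))
E
python3 - <<'E'
from h import *
p,r,s=pose(); print(r.as_matrix().round(3),yaw(r))
for P in [(.45,-.3,.25),(.55,0,.25),(.52,.3,.25),(.4995,.4497,.2)]:
  for a in(114,-66): print(P,a,rel(p,r,P,tgt(a)))
E
```

```text
[[ 0.     0.268 -0.963]
 [ 0.    -0.963 -0.268]
 [-1.    -0.    -0.   ]] -74.4275689844671
(0.45, -0.3, 0.25) 114 [-18.76, -165.22, -352.94, 171.57, 0.01, 0.0]
(0.45, -0.3, 0.25) -66 [-18.76, -165.22, -352.94, -8.43, -0.0, 0.0]
(0.55, 0, 0.25) 114 [-18.73, -427.36, -529.81, 171.57, 0.01, 0.0]
(0.55, 0, 0.25) -66 [-18.73, -427.36, -529.81, -8.43, -0.0, 0.0]
(0.52, 0.3, 0.25) 114 [-18.71, -724.4, -581.45, 171.57, 0.01, 0.0]
(0.52, 0.3, 0.25) -66 [-18.71, -724.4, -581.45, -8.43, -0.0, 0.0]
(0.4995, 0.4497, 0.2) 114 [31.3, -874.1, -601.89, 171.57, 0.01, 0.0]
(0.4995, 0.4497, 0.2) -66 [31.3, -874.1, -601.89, -8.43, -0.0, 0.0]
```

```bash
python3 - <<'E'
from h import *
p,r,s=pose()
def P(f):
    th=np.radians(np.arctan2(p[1],p[0])*180/np.pi*(1-f)+f*np.degrees(np.arctan2(.4497,.4995)));rad=.5745*(1-f)+f*.672
    return np.array([rad*np.cos(th),rad*np.sin(th),.2304*(1-f)+.2*f]),tgt(-74.43*(1-f)+114*f)
for c0 in(0,10,20):
    b=P(c0/24)
    for i in range(1,11): print([round(v) if k<3 else round(v,1) for k,v in enumerate(rel(*b,*P(min(1,(c0+i)/24))))])
E
```

```text
[1, 2, -49, -7.8, 0.0, 0.0]
[3, 0, -98, -15.7, 0.0, 0.0]
[4, -7, -147, -23.6, 0.0, 0.0]
[5, -17, -196, -31.4, 0.0, 0.0]
[6, -32, -244, -39.3, 0.0, 0.0]
[8, -51, -291, -47.1, 0.0, 0.0]
[9, -74, -337, -55.0, 0.0, 0.0]
[10, -102, -380, -62.8, 0.0, 0.0]
[11, -132, -422, -70.7, 0.0, 0.0]
[13, -167, -461, -78.5, 0.0, 0.0]
[1, 28, -44, -7.8, 0.0, 0.0]
[3, 52, -91, -15.7, 0.0, 0.0]
[4, 72, -140, -23.6, 0.0, 0.0]
[5, 88, -191, -31.4, 0.0, 0.0]
[6, 100, -244, -39.3, 0.0, 0.0]
[8, 107, -298, -47.1, 0.0, 0.0]
[9, 109, -352, -55.0, 0.0, 0.0]
[10, 107, -407, -62.8, 0.0, 0.0]
[11, 101, -461, -70.7, 0.0, 0.0]
[13, 89, -516, -78.5, 0.0, 0.0]
[1, 49, -26, -7.8, 0.0, 0.0]
[3, 96, -57, -15.7, 0.0, 0.0]
[4, 141, -92, -23.6, 0.0, 0.0]
[5, 182, -131, -31.4, 0.0, 0.0]
[5, 182, -131, -31.4, 0.0, 0.0]
[5, 182, -131, -31.4, 0.0, 0.0]
[5, 182, -131, -31.4, 0.0, 0.0]
[5, 182, -131, -31.4, 0.0, 0.0]
[5, 182, -131, -31.4, 0.0, 0.0]
[5, 182, -131, -31.4, 0.0, 0.0]
```

Call:
send_rows:
  plan:
    - [1, 2, -49, -7.8, 0, 0]
    - [3, 0, -98, -15.7, 0, 0]
    - [4, -7, -147, -23.6, 0, 0]
    - [5, -17, -196, -31.4, 0, 0]
    - [6, -32, -244, -39.3, 0, 0]
    - [8, -51, -291, -47.1, 0, 0]
    - [9, -74, -337, -55, 0, 0]
    - [10, -102, -380, -62.8, 0, 0]
    - [11, -132, -422, -70.7, 0, 0]
    - [13, -167, -461, -78.5, 0, 0]
  claw: 60

```text
clock: 1.7
tcp_pos: [0.5548, -0.2681, 0.2183]
orientation: [0.519, 0.481, 0.518, -0.481]
wrist_force: [0.0, -0.6, -0.4]
finger_gap: 0.06
```

Call:
send_rows:
  plan:
    - [1, 28, -44, -7.8, 0, 0]
    - [3, 52, -91, -15.7, 0, 0]
    - [4, 72, -140, -23.6, 0, 0]
    - [5, 88, -191, -31.4, 0, 0]
    - [6, 100, -244, -39.3, 0, 0]
    - [8, 107, -298, -47.1, 0, 0]
    - [9, 109, -352, -55, 0, 0]
    - [10, 107, -407, -62.8, 0, 0]
    - [11, 101, -461, -70.7, 0, 0]
    - [13, 89, -516, -78.5, 0, 0]

```text
clock: 2.95
tcp_pos: [0.6056, 0.2534, 0.2051]
orientation: [0.706, 0.044, 0.706, -0.044]
wrist_force: [0.7, 0.0, 0.0]
finger_gap: 0.0601
```

Call:
send_rows:
  plan:
    - [1, 49, -26, -7.8, 0, 0]
    - [3, 96, -57, -15.7, 0, 0]
    - [4, 141, -92, -23.6, 0, 0]
    - [5, 182, -131, -31.4, 0, 0]
    - [5, 182, -131, -31.4, 0, 0]
    - [5, 182, -131, -31.4, 0, 0]
    - [5, 182, -131, -31.4, 0, 0]
    - [5, 182, -131, -31.4, 0, 0]
    - [5, 182, -131, -31.4, 0, 0]
    - [5, 182, -131, -31.4, 0, 0]

```text
clock: 4.2
tcp_pos: [0.4997, 0.4487, 0.2003]
orientation: [0.692, -0.147, 0.692, 0.147]
wrist_force: [1.3, 0.1, -0.9]
finger_gap: 0.0602
```

```bash
python3 - <<'E'
from h import *
p,r,s=pose(); print(p,yaw(r),r.as_matrix().round(3),s["joint_pos"],s["clock"],s["finger_gap"],s["wrist_force"])
w=viewer.read_camera("wrist"); cv2.imwrite("pics/w1.png",w["frame"])
print(proj(w,[[.4993,.4495,.074],[.4993,.4495,.038]]))
E
```

```text
[0.49974244 0.44867699 0.20026025] 113.92175107948128 [[ 0.    -0.405  0.914]
 [-0.     0.914  0.405]
 [-1.    -0.     0.   ]] [ 6.12250428e-01  5.16030108e-01  2.76296808e-01  1.33108055e+00
 -9.80064078e-05  1.94737110e-01] 4.2 0.06021749355876934 [ 1.266781    0.11070342 -0.86308307]
[[314.43118782 194.88196971]
 [314.38895828 185.56552689]]
```

View pics/w1.png

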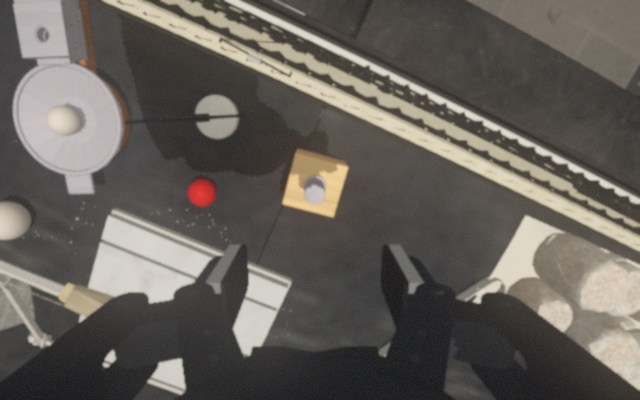

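```bash
python3 - <<'E'
from h import *
w=viewer.read_camera("wrist"); crop(w,270,140,360,230,6,"w1c.png")
E
```

```text
(no output)
```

View pics/w1c.png

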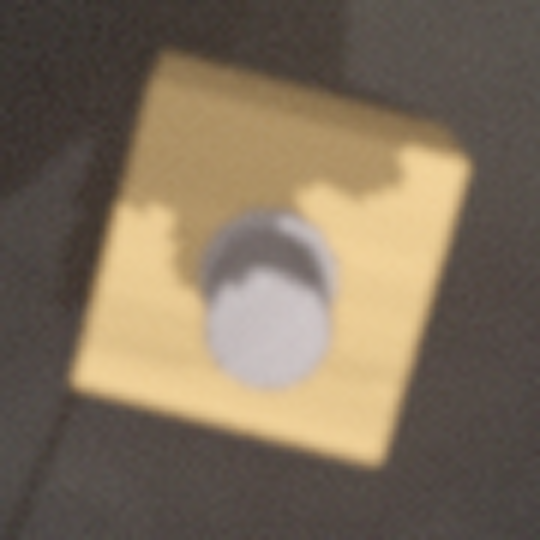

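Call:
send_rows:
  plan:
    - [25, 1, 0, 0, 0, 0]
    - [55, 1, 0, 0, 0, 0]
    - [85, 1, 0, 0, 0, 0]
    - [110, 1, 0, 0, 0, 0]
    - [128, 1, 0, 0, 0, 0]
    - [140, 1, 0, 0, 0, 0]
    - [148, 1, 0, 0, 0, 0]
    - [153, 1, 0, 0, 0, 0]
    - [153, 1, 0, 0, 0, 0]
    - [153, 1, 0, 0, 0, 0]

```text
clock: 5.55
tcp_pos: [0.4993, 0.4503, 0.0479]
orientation: [0.692, -0.147, 0.691, 0.147]
wrist_force: [0.4, 0.1, -0.3]
finger_gap: 0.0601
```

```bash
python3 - <<'E'
from h import *
p,r,s=pose(); print(p,yaw(r),s["wrist_force"])
w=viewer.read_camera("wrist"); cv2.imwrite("pics/w2.png",w["frame"])
s=viewer.read_camera("side");crop(s,300,220,400,320,6,"s2.png")
E
```

```text
[0.49932854 0.45028342 0.04788686] 113.97258348760057 [ 0.44542216  0.08503953 -0.34650011]
```

View pics/w2.png

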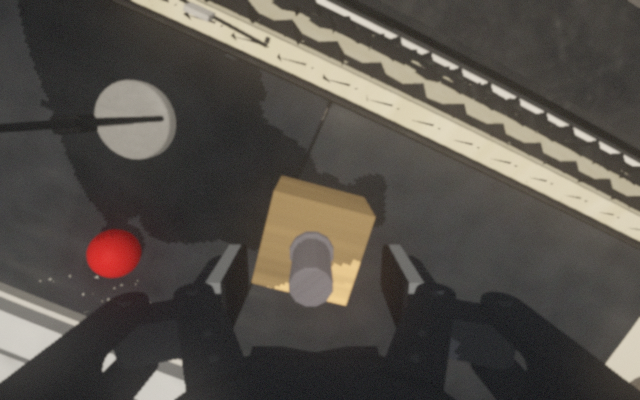

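View pics/s2.png

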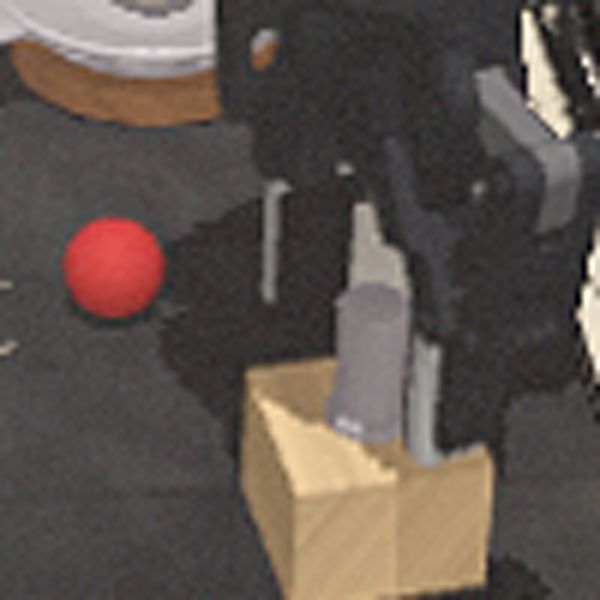

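The knob at (311,287) lies midway between the pads (about x 230 and 400), so I'll close.

Call:
send_rows:
  plan:
    - [0, 0, 0, 0, 0, 0]
    - [0, 0, 0, 0, 0, 0]
    - [0, 0, 0, 0, 0, 0]
    - [0, 0, 0, 0, 0, 0]
    - [0, 0, 0, 0, 0, 0]
    - [0, 0, 0, 0, 0, 0]
    - [0, 0, 0, 0, 0, 0]
    - [0, 0, 0, 0, 0, 0]
    - [-5, 0, 0, 0, 0, 0]
    - [-10, 0, 0, 0, 0, 0]
  claw: 5
  newtons: 60

```text
clock: 6.9
tcp_pos: [0.4985, 0.4497, 0.0569]
orientation: [0.691, -0.147, 0.692, 0.147]
wrist_force: [-0.2, -0.5, -0.8]
finger_gap: 0.0163
```

```bash
python3 - <<'E'
from h import *
p,r,s=pose(); print(p,yaw(r),s["wrist_force"],s["finger_gap"])
# lift to z .19 then over hole
for P in [(.4995,.4497,.19),(.4727,.1845,.19)]: print(rel(p,r,P,tgt(114)))
E
```

```text
[0.49848426 0.44971799 0.05686017] 113.97312193079814 [-0.15338155 -0.50521344 -0.79622506] 0.016299643558659007
[-133.14, -0.47, 0.73, -0.03, -0.08, 0.02]
[-132.88, -231.91, -131.51, -0.03, -0.08, 0.02]
```

Call:
send_rows:
  plan:
    - [-15, 0, 0, 0, 0, 0]
    - [-35, 0, 0, 0, 0, 0]
    - [-60, 0, 0, 0, 0, 0]
    - [-85, 0, 0, 0, 0, 0]
    - [-105, 0, 0, 0, 0, 0]
    - [-120, 0, 0, 0, 0, 0]
    - [-130, 0, 0, 0, 0, 0]
    - [-133, -15, -10, 0, 0, 0]
    - [-133, -40, -25, 0, 0, 0]
    - [-133, -70, -42, 0, 0, 0]

```text
clock: 8.15
tcp_pos: [0.4886, 0.3684, 0.1898]
orientation: [0.691, -0.147, 0.692, 0.147]
wrist_force: [0.6, 0.1, 0.1]
finger_gap: 0.0161
```

Call:
send_rows:
  plan:
    - [0, -27, -15, 0, 0, 0]
    - [0, -54, -30, 0, 0, 0]
    - [0, -81, -45, 0, 0, 0]
    - [0, -108, -60, 0, 0, 0]
    - [0, -130, -72, 0, 0, 0]
    - [0, -145, -81, 0, 0, 0]
    - [0, -156, -87, 0, 0, 0]
    - [0, -162, -90, 0, 0, 0]
    - [0, -162, -90, 0, 0, 0]
    - [0, -162, -90, 0, 0, 0]

```text
clock: 9.4
tcp_pos: [0.4727, 0.1849, 0.1902]
orientation: [0.692, -0.147, 0.692, 0.147]
wrist_force: [-0.6, -0.7, -0.5]
finger_gap: 0.0161
```

```bash
python3 - <<'E'
from h import *
p,r,s=pose(); print(p,yaw(r),s["wrist_force"],s["finger_gap"])
t=viewer.read_camera("top");s=viewer.read_camera("side");w=viewer.read_camera("wrist")
cv2.imwrite("pics/w3.png",w["frame"]);crop(s,300,100,440,240,4,"s3.png");crop(t,300,180,400,260,6,"t3.png")
print(proj(w,[[.4725,.1840,.0428]]),proj(s,[[.4725,.1840,.0428]]),proj(s,[p,p-[0,0,.0085]]))
E
```

```text
[0.47272861 0.18486436 0.19024246] 114.00422894394211 [-0.56940479 -0.7154651  -0.54162423] 0.016080315440314918
[[312.49874499 188.68939478]] [[357.17967593 200.09683546]] [[360.55412209 128.9426081 ]
 [360.34649553 133.34648569]]
```

View pics/w3.png

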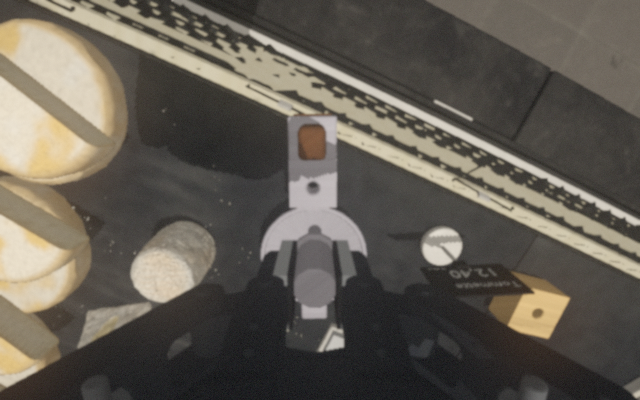

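View pics/s3.png

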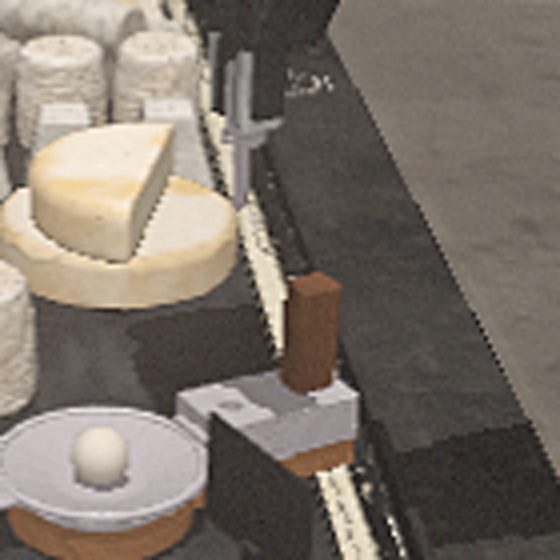

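View pics/t3.png

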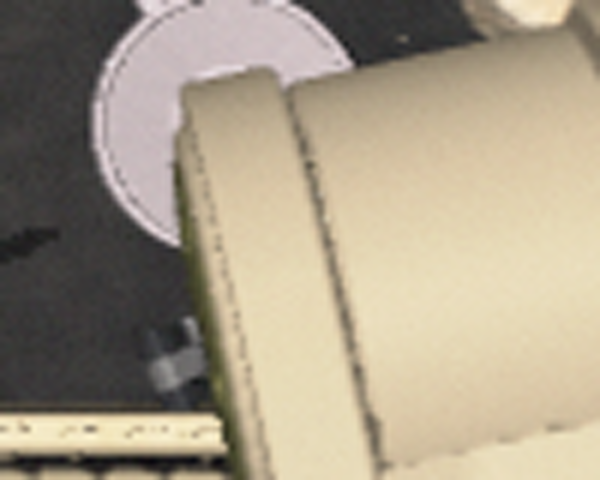

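```bash
python3 - <<'E'
from h import *
s=viewer.read_camera("side");w=viewer.read_camera("wrist")
a=cv2.resize(s["frame"][105:205,335:385],None,fx=6,fy=6,interpolation=cv2.INTER_CUBIC)
b=cv2.resize(w["frame"][175:275,275:355],None,fx=6,fy=6,interpolation=cv2.INTER_CUBIC)
cv2.imwrite("pics/z4.png",np.hstack([a,b]))
p,r,_=pose(); 
for dz in (-.0439,-.0099): print(proj(s,[p+[0,0,dz]]),proj(w,[p+[0,0,dz]]))
E
```

```text
[[359.5680527 151.2882652]] [[312.94137574 228.60594101]]
[[360.38729183 134.06419243]] [[312.72438608 251.97303462]]
```

View pics/z4.png

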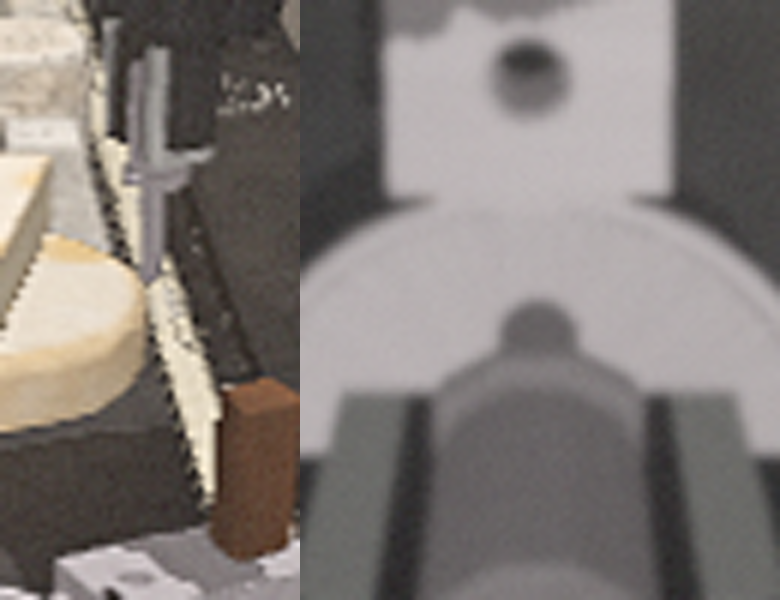

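```bash
python3 - <<'E'
from h import *
s=viewer.read_camera("side");w=viewer.read_camera("wrist")
p,r,_=pose(); print("tcp",p); print("cam",ray(w,[[314,200]])[0])
W=lambda x,y:[(x-300+.5)/6-.5+275,(y+.5)/6-.5+175]
S=lambda x,y:[(x+.5)/6-.5+335,(y+.5)/6-.5+105]
f=onz(w,W(540,331),p[2]-.0439);h=onz(w,W(531,78),.0428);print("foot",f,"hole",h)
print("diff tool",r.inv().apply(h-f)*1000)
fs=onz(s,S(152,280),p[2]-.0439); hs=onz(s,[357.2,200.8],.0428)
print("side foot",fs,hs, r.inv().apply(hs-fs)*1000)
print(tri(w,W(540,331),s,S(152,280)))
E
```

```text
tcp [0.4725862  0.18462398 0.19022264]
cam [0.41125969 0.1580816  0.33248682]
foot [[0.472816   0.18580211 0.14632264]] hole [[0.47129827 0.18384443 0.0428    ]]
diff tool [[103.52287011  -1.16236098  -2.17673319]]
side foot [[0.47191251 0.18464525 0.14632264]] [[0.47281461 0.18681186 0.0428    ]] [[103.52240643   1.62152748   1.71110018]]
(array([0.47234433, 0.18577239, 0.14691691]), np.float64(0.0005411048693910483))
```

Call:
send_rows:
  plan:
    - [10, 0, 0, 0, 0, 0]
    - [25, 0, 0, 0, 0, 0]
    - [42, 0, 0, 0, 0, 0]
    - [58, 0, 0, 0, 0, 0]
    - [71, 0, 0, 0, 0, 0]
    - [81, 0, 0, 0, 0, 0]
    - [87, 0, 0, 0, 0, 0]
    - [90, 0, 0, 0, 0, 0]
    - [90, 0, 0, 0, 0, 0]
    - [90, 0, 0, 0, 0, 0]

```text
clock: 11.0
tcp_pos: [0.473, 0.1845, 0.1007]
orientation: [0.692, -0.147, 0.691, 0.147]
wrist_force: [0.2, 0.6, -0.4]
finger_gap: 0.0161
```

```bash
python3 - <<'E'
from h import *
s=viewer.read_camera("side");w=viewer.read_camera("wrist")
a=cv2.resize(s["frame"][150:240,335:395],None,fx=6,fy=6,interpolation=cv2.INTER_CUBIC)
b=cv2.resize(w["frame"][170:260,280:350],None,fx=6,fy=6,interpolation=cv2.INTER_CUBIC)
cv2.imwrite("pics/z5.png",np.hstack([a,b]))
p,r,_=pose(); print(p)
for dz in (-.0439,-.0099): print(proj(s,[p+[0,0,dz]]),proj(w,[p+[0,0,dz]]))
E
```

```text
[0.47290632 0.18446814 0.10064146]
[[357.31139016 193.90937062]] [[313.02873829 228.49695117]]
[[358.07765985 178.15274054]] [[312.81192869 251.89344234]]
```

View pics/z5.png

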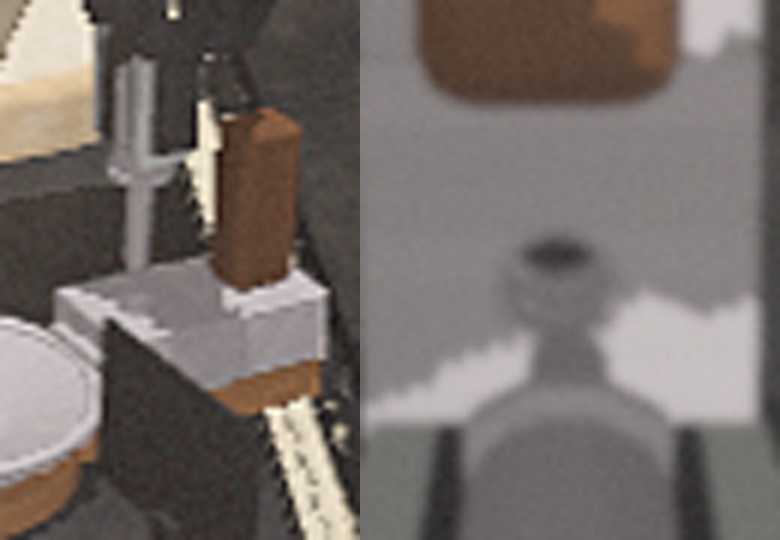

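```bash
python3 - <<'E'
from h import *
s=viewer.read_camera("side");w=viewer.read_camera("wrist")
p,r,_=pose(); print("tcp",p)
W=lambda x,y:[(x-360+.5)/6-.5+280,(y+.5)/6-.5+170]
S=lambda x,y:[(x+.5)/6-.5+335,(y+.5)/6-.5+150]
f=onz(w,W(570,361),p[2]-.0439);h=onz(w,W(559,287),.0428);print("foot",f,"hole",h)
print("diff tool",r.inv().apply(h-f)*1000)
fs=onz(s,S(138,269),p[2]-.0439); hs=onz(s,[357.2,200.8],.0428)
print("side foot",fs,hs, r.inv().apply(hs-fs)*1000)
def dim(c,e=0): pass
b=cv2.resize(w["frame"][195:250,290:340],None,fx=10,fy=10,interpolation=cv2.INTER_CUBIC)
b=cv2.convertScaleAbs(b,alpha=2,beta=-120); cv2.imwrite("pics/z6.png",b)
E
```

```text
tcp [0.47278247 0.18446061 0.10052171]
foot [[0.47316149 0.18560835 0.05662171]] hole [[0.47069539 0.18327113 0.0428    ]]
diff tool [[13.82036438 -1.13084814 -3.20978256]]
side foot [[0.47260773 0.1863312  0.05662171]] [[0.47281461 0.18681186 0.0428    ]] [[13.82182821  0.3577382   0.37761418]]
```

View pics/z6.png

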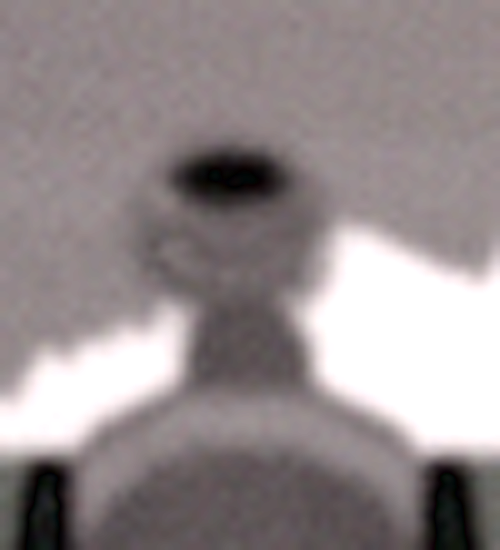

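Call:
send_rows:
  plan:
    - [0, -1, -2.3, 0, 0, 0]
    - [0, -1, -2.3, 0, 0, 0]
    - [2, -1, -2.3, 0, 0, 0]
    - [4, -1, -2.3, 0, 0, 0]
    - [6, -1, -2.3, 0, 0, 0]
    - [8, -1, -2.3, 0, 0, 0]
    - [9, -1, -2.3, 0, 0, 0]
    - [9, -1, -2.3, 0, 0, 0]
    - [9, -1, -2.3, 0, 0, 0]
    - [9, -1, -2.3, 0, 0, 0]

```text
clock: 12.45
tcp_pos: [0.471, 0.1826, 0.0913]
orientation: [0.692, -0.147, 0.692, 0.147]
wrist_force: [-0.4, -0.0, -0.9]
finger_gap: 0.0161
```

```bash
python3 - <<'E'
from h import *
s=viewer.read_camera("side");w=viewer.read_camera("wrist")
p,r,st=pose(); print("tcp",p,st["wrist_force"])
b=cv2.resize(w["frame"][195:250,290:340],None,fx=10,fy=10,interpolation=cv2.INTER_CUBIC)
b=cv2.convertScaleAbs(b,alpha=2,beta=-120); 
a=cv2.resize(s["frame"][185:213,342:372],None,fx=10,fy=10,interpolation=cv2.INTER_CUBIC)
o=np.zeros((550,800,3),np.uint8);o[:,:500]=b;o[:280,500:]=a
cv2.imwrite("pics/z7.png",o)
E
```

```text
tcp [0.47095824 0.18254843 0.09133155] [ 0.74003627  0.84445154 -0.81515035]
```

View pics/z7.png

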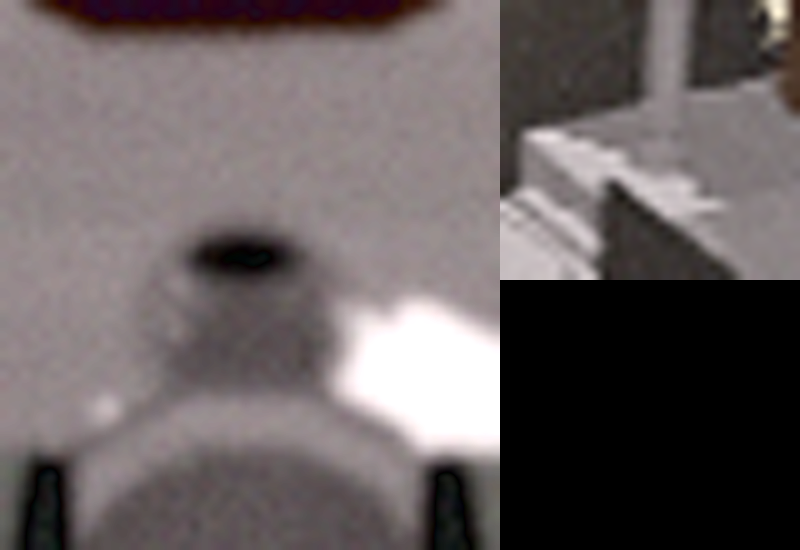

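Call:
send_rows:
  plan:
    - [2, 0, 0, 0, 0, 0]
    - [4, 0, 0, 0, 0, 0]
    - [6, 0, 0, 0, 0, 0]
    - [8, 0, 0, 0, 0, 0]
    - [10, 0, 0, 0, 0, 0]
    - [12, 0, 0, 0, 0, 0]
    - [14, 0, 0, 0, 0, 0]
    - [16, 0, 0, 0, 0, 0]
    - [18, 0, 0, 0, 0, 0]
    - [18, 0, 0, 0, 0, 0]

```text
clock: 13.8
tcp_pos: [0.4708, 0.1825, 0.0731]
orientation: [0.692, -0.147, 0.692, 0.147]
wrist_force: [0.9, 0.3, -0.4]
finger_gap: 0.0162
```

```bash
python3 - <<'E'
from h import *
s=viewer.read_camera("side");w=viewer.read_camera("wrist")
p,r,st=pose(); print("tcp",p,st["wrist_force"],st["ft_torque"])
b=cv2.resize(w["frame"][100:300,240:400],None,fx=2.75,fy=2.75,interpolation=cv2.INTER_CUBIC)
a=cv2.resize(s["frame"][150:240,330:385],None,fx=6,fy=6,interpolation=cv2.INTER_CUBIC)
o=np.zeros((550,800,3),np.uint8);o[:,:440]=b;o[:540,440:770]=a
cv2.imwrite("pics/z8.png",o)
E
```

```text
tcp [0.47088446 0.18254    0.07324496] [-0.18575742 -0.21171125 -0.05571465] [0.00789677 0.00247557 0.03906717]
```

View pics/z8.png

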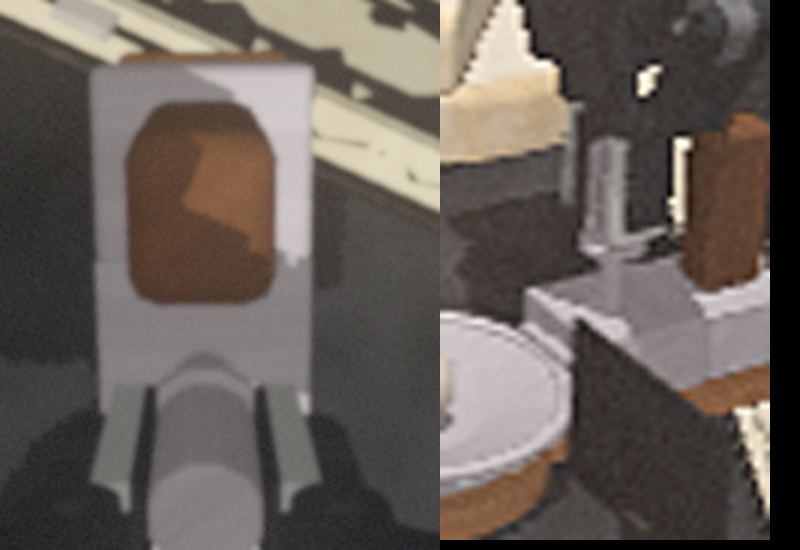

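The pin is about 14 mm into the hole with no reaction force, so I'll continue down.

Call:
send_rows:
  plan:
    - [2, 0, 0, 0, 0, 0]
    - [4, 0, 0, 0, 0, 0]
    - [6, 0, 0, 0, 0, 0]
    - [8, 0, 0, 0, 0, 0]
    - [10, 0, 0, 0, 0, 0]
    - [12, 0, 0, 0, 0, 0]
    - [14, 0, 0, 0, 0, 0]
    - [16, 0, 0, 0, 0, 0]
    - [18, 0, 0, 0, 0, 0]
    - [18, 0, 0, 0, 0, 0]

```text
clock: 15.15
tcp_pos: [0.4708, 0.1825, 0.0551]
orientation: [0.692, -0.147, 0.692, 0.147]
wrist_force: [0.1, -0.6, -0.1]
finger_gap: 0.016
```

Call:
send_rows:
  plan:
    - [1, 0, 0, 0, 0, 0]
    - [1.5, 0, 0, 0, 0, 0]
    - [2, 0, 0, 0, 0, 0]
    - [2.5, 0, 0, 0, 0, 0]
    - [3, 0, 0, 0, 0, 0]
    - [3, 0, 0, 0, 0, 0]
    - [3, 0, 0, 0, 0, 0]
    - [3, 0, 0, 0, 0, 0]
    - [3, 0, 0, 0, 0, 0]
    - [3, 0, 0, 0, 0, 0]

```text
clock: 16.4
tcp_pos: [0.471, 0.1825, 0.0523]
orientation: [0.692, -0.147, 0.692, 0.147]
wrist_force: [0.3, 0.8, 1.1]
finger_gap: 0.0161
```

```bash
python3 - <<'E'
from h import *
s=viewer.read_camera("side");w=viewer.read_camera("wrist")
p,r,st=pose(); print("tcp",p,st["wrist_force"],st["ft_torque"])
b=cv2.resize(w["frame"][100:300,240:400],None,fx=2.75,fy=2.75,interpolation=cv2.INTER_CUBIC)
a=cv2.resize(s["frame"][150:240,330:385],None,fx=6,fy=6,interpolation=cv2.INTER_CUBIC)
o=np.zeros((550,800,3),np.uint8);o[:,:440]=b;o[:540,440:770]=a
cv2.imwrite("pics/z9.png",o)
E
```

```text
tcp [0.47092335 0.18256317 0.05231952] [-0.43348344  0.04643906  1.67888618] [-0.03594173  0.12178639 -0.0517627 ]
```

View pics/z9.png

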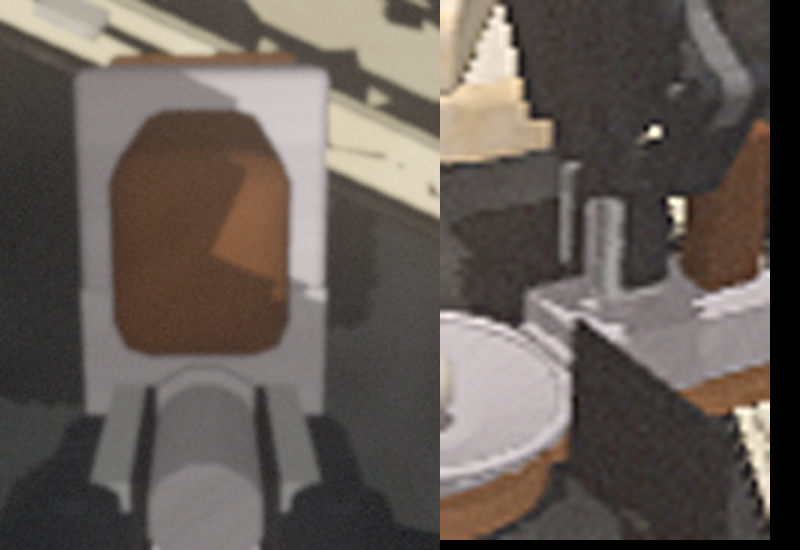

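Light contact (about 1.5 N) has started, as expected for the collar reaching the fork. I'll push a little further.

Call:
send_rows:
  plan:
    - [0.5, 0, 0, 0, 0, 0]
    - [1, 0, 0, 0, 0, 0]
    - [1.5, 0, 0, 0, 0, 0]
    - [2, 0, 0, 0, 0, 0]
    - [2, 0, 0, 0, 0, 0]
    - [2, 0, 0, 0, 0, 0]
    - [2, 0, 0, 0, 0, 0]
    - [2, 0, 0, 0, 0, 0]
    - [2, 0, 0, 0, 0, 0]
    - [2, 0, 0, 0, 0, 0]

```text
clock: 17.75
tcp_pos: [0.4711, 0.1826, 0.0522]
orientation: [0.692, -0.147, 0.691, 0.147]
wrist_force: [-5.9, -1.2, 17.9]
finger_gap: 0.016
```

Call:
send_rows:
  plan:
    - [-1.5, 0, 0, 0, 0, 0]
    - [-1.5, 0, 0, 0, 0, 0]
    - [-1.5, 0, 0, 0, 0, 0]
    - [-1.5, 0, 0, 0, 0, 0]
    - [-1.5, 0, 0, 0, 0, 0]
    - [-1.5, 0, 0, 0, 0, 0]
    - [-10, 0, 0, 0, 0, 0]
    - [-30, 0, 0, 0, 0, 0]
    - [-60, 0, 0, 0, 0, 0]
    - [-80, 0, 0, 0, 0, 0]
  claw: 50

```text
clock: 19.0
tcp_pos: [0.4715, 0.1827, 0.1322]
orientation: [0.692, -0.147, 0.691, 0.147]
wrist_force: [-0.2, -0.4, -0.2]
finger_gap: 0.0502
```

```bash
python3 - <<'E'
from h import *
s=viewer.read_camera("side");w=viewer.read_camera("wrist")
p,r,st=pose(); print("tcp",p,yaw(r),st["wrist_force"],st["clock"])
cv2.imwrite("pics/w10.png",w["frame"])
crop(s,290,150,400,240,6,"s10.png")
E
```

```text
tcp [0.47282274 0.18298442 0.13310637] 113.97274318671136 [ 0.34624786  0.21709358 -0.43613459] 19.1
```

View pics/w10.png

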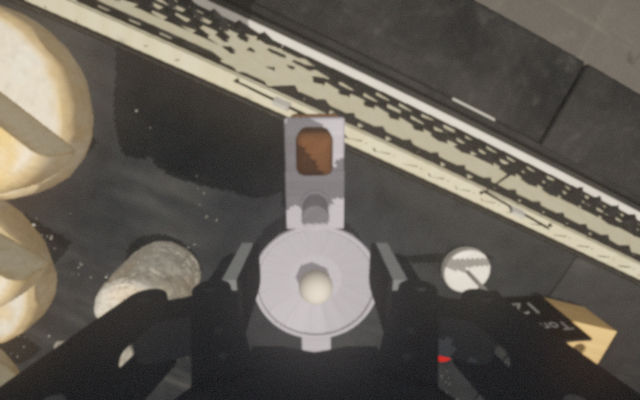

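View pics/s10.png

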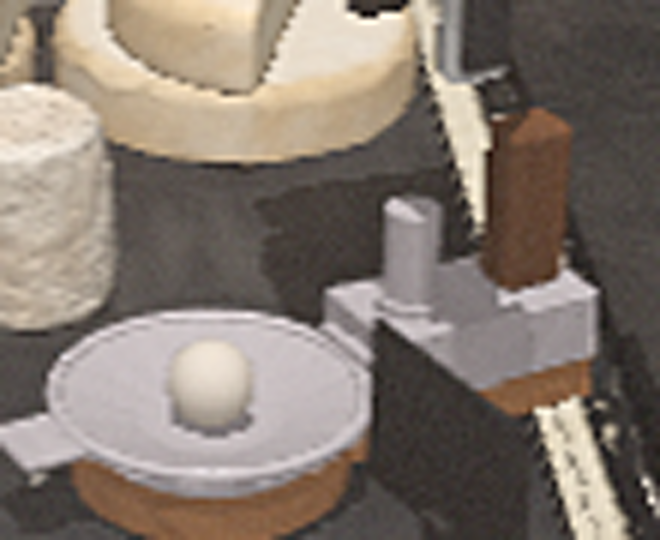

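```bash
python3 - <<'E'
from h import *
w=viewer.read_camera("wrist")
p,r,st=pose(); print("tcp",p,yaw(r),st["qvel"].round(3))
print("post",onz(w,[315,151.5],.0998), "pin", onz(w,[315.5,211],.0788))
b=cv2.resize(w["frame"][105:235,270:360],None,fx=4.5,fy=4.5,interpolation=cv2.INTER_CUBIC);cv2.imwrite("pics/w11.png",b)
E
```

```text
tcp [0.47197348 0.1827865  0.13161801] 113.97283823585495 [-0.001  0.024 -0.039 -0.016  0.001 -0.001]
post [[0.42991192 0.16511977 0.0998    ]] pin [[0.46537289 0.18127576 0.0788    ]]
```

View pics/w11.png

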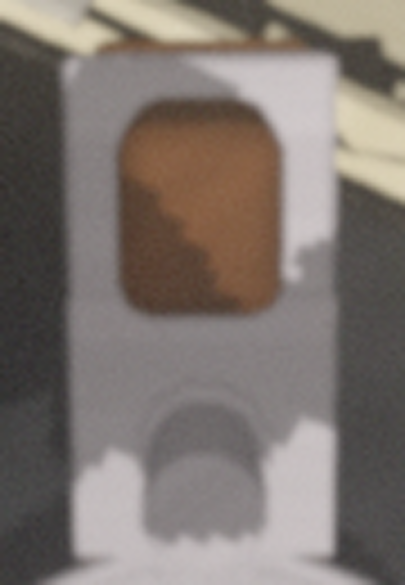

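Call:
send_rows:
  plan:
    - [0, 0, -12, 0, 0, 0]
    - [0, 0, -28, 0, 0, 0]
    - [0, 0, -40, 0, 0, 0]
    - [0, 0, -44, 0, 0, 0]
    - [8, 0, -44, 0, 0, 0]
    - [22, 0, -44, 0, 0, 0]
    - [40, 0, -44, 0, 0, 0]
    - [58, 0, -44, 0, 0, 0]
    - [69, 0, -44, 0, 0, 0]
    - [73, 0, -44, 0, 0, 0]

```text
clock: 20.4
tcp_pos: [0.4302, 0.1646, 0.0561]
orientation: [0.691, -0.147, 0.692, 0.147]
wrist_force: [-0.4, 0.4, 0.2]
finger_gap: 0.0501
```

```bash
python3 - <<'E'
from h import *
s=viewer.read_camera("side");w=viewer.read_camera("wrist")
p,r,st=pose(); print("tcp",p,yaw(r),st["wrist_force"],st["clock"])
cv2.imwrite("pics/w12.png",w["frame"])
crop(s,290,120,410,240,5,"s12.png")
E
```

```text
tcp [0.4305947  0.16464058 0.05683732] 113.97105617671025 [ 0.10716665 -1.0256065   0.27552223] 20.5
```

View pics/w12.png

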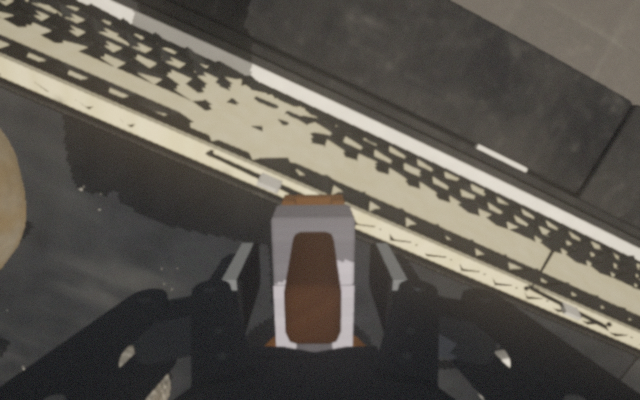

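View pics/s12.png

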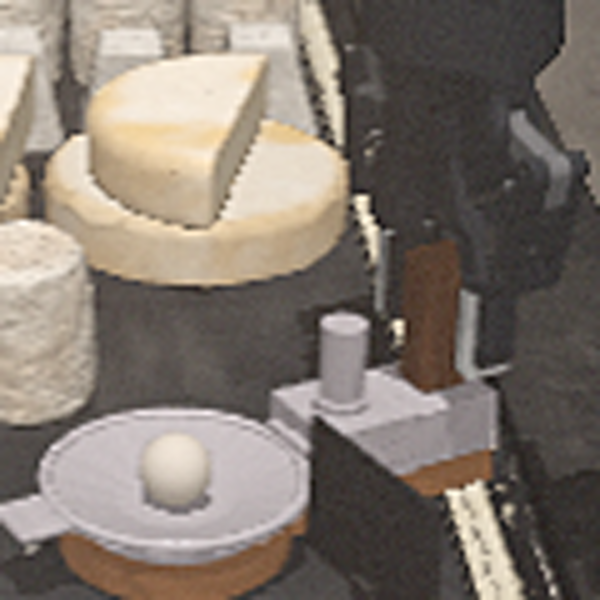

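The post sits midway between the pads, and the pin is home and upright. I'll grip.

Call:
send_rows:
  plan:
    - [0, 0, 0, 0, 0, 0]
    - [0, 0, 0, 0, 0, 0]
    - [0, 0, 0, 0, 0, 0]
    - [0, 0, 0, 0, 0, 0]
    - [0, 0, 0, 0, 0, 0]
    - [0, 0, 0, 0, 0, 0]
    - [0, 0, 0, 0, 0, 0]
    - [0, 0, 0, 0, 0, 0]
    - [0, 0, 0, 0, 0, 0]
    - [0, 0, 0, 0, 0, 0]
  claw: 5
  newtons: 110

```text
clock: 21.75
tcp_pos: [0.4314, 0.1648, 0.058]
orientation: [0.692, -0.147, 0.691, 0.147]
wrist_force: [0.6, -1.3, 6.1]
finger_gap: 0.0188
```

Call:
send_rows:
  plan:
    - [-0.3, 0, 0, 0, 0, 0]
    - [-1, 0, 0, 0, 0, 0]
    - [-2, 0, 0, 0, 0, 0]
    - [-3.5, 0, 0, 0, 0, 0]
    - [-5, 0, 0, 0, 0, 0]
    - [-6.5, 0, 0, 0, 0, 0]
    - [-8, 0, 0, 0, 0, 0]
    - [-9, 0, 0, 0, 0, 0]
    - [-9.7, 0, 0, 0, 0, 0]
    - [-10, 0, 0, 0, 0, 0]

```text
clock: 23.0
tcp_pos: [0.4307, 0.1647, 0.0673]
orientation: [0.692, -0.147, 0.692, 0.147]
wrist_force: [-0.1, 0.2, -3.7]
finger_gap: 0.019
```

```bash
python3 - <<'E'
from h import *
s=viewer.read_camera("side")
p,r,st=pose(); print("tcp",p,yaw(r),st["wrist_force"],st["ft_torque"],st["clock"],st["finger_gap"])
crop(s,290,120,410,240,5,"s13.png")
E
```

```text
tcp [0.4307056  0.16465867 0.06730841] 113.97046134773967 [ 0.17422734  0.05592921 -2.18206603] [-0.03194422  0.18629037 -0.06459323] 23.05 0.019255566017253423
```

View pics/s13.png

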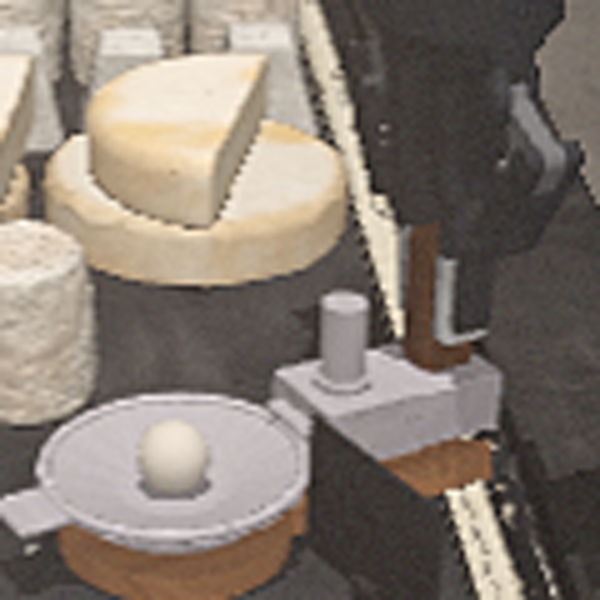

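Call:
send_rows:
  plan:
    - [-1, 0, 0, 0, 0, 0]
    - [-3, 0, 0, 0, 0, 0]
    - [-6, 0, 0, 0, 0, 0]
    - [-10, 0, 0, 0, 0, 0]
    - [-15, 0, 0, 0, 0, 0]
    - [-20, 0, 0, 0, 0, 0]
    - [-24, 0, 0, 0, 0, 0]
    - [-27, 0, 0, 0, 0, 0]
    - [-29, 0, 0, 0, 0, 0]
    - [-30, 0, 0, 0, 0, 0]

```text
clock: 24.3
tcp_pos: [0.4307, 0.1647, 0.0973]
orientation: [0.692, -0.147, 0.692, 0.147]
wrist_force: [-0.3, -0.1, -3.1]
finger_gap: 0.019
```

```bash
python3 - <<'E'
from h import *
s=viewer.read_camera("side");t=viewer.read_camera("top")
p,r,st=pose(); print("tcp",p,yaw(r),st["wrist_force"],st["ft_torque"],st["clock"],st["finger_gap"])
a=cv2.resize(s["frame"][130:240,280:410],None,fx=4,fy=4,interpolation=cv2.INTER_CUBIC)
cv2.imwrite("pics/s14.png",a); crop(t,290,160,390,260,5,"t14.png")
E
```

```text
tcp [0.43069268 0.16468511 0.09725897] 113.97440206772355 [-0.44480307  0.72111955 -2.86560378] [-0.09617395  0.15258709  0.03158891] 24.4 0.018840521388609525
```

View pics/s14.png

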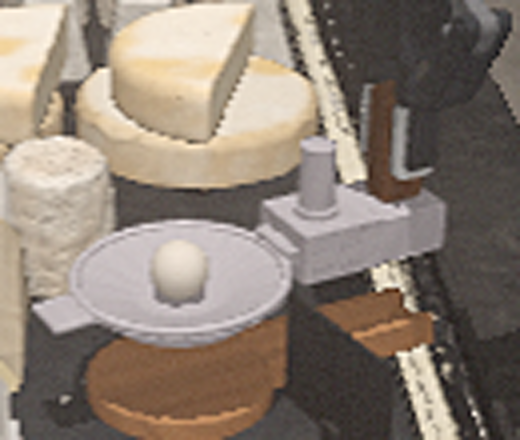

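View pics/t14.png

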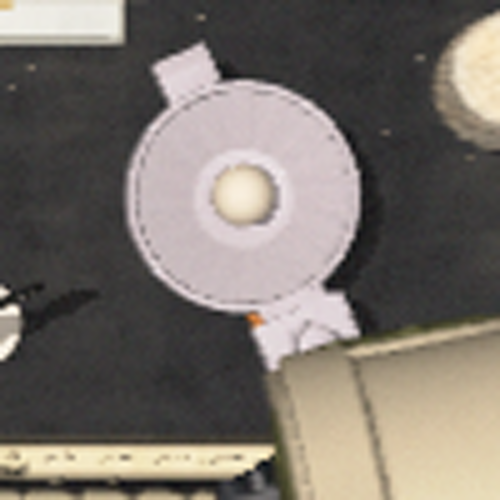

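```bash
python3 - <<'E'
from h import *
t=viewer.read_camera("top");s=viewer.read_camera("side")
m=lambda x,y,k,x0,y0:[(x+.5)/k-.5+x0,(y+.5)/k-.5+y0]
print(tri(t,m(463,52,4,210,160),s,m(40,229,3.5,280,160)))
print(tri(t,m(179,55,5,290,160),s,m(44,319,4,280,130)))
# ball
print(tri(t,m(513,161,4,210,160),s,m(157,191,3.5,280,160)))
print(tri(t,m(244,195,5,290,160),s,m(180,271,4,280,130)))
E
```

```text
(array([0.60148705, 0.24161007, 0.02514757]), np.float64(0.0013860735355097535))
(array([0.60189692, 0.24169408, 0.05881328]), np.float64(0.0007545934488015604))
(array([0.5378398 , 0.21285282, 0.02975519]), np.float64(0.0006676289837109498))
(array([0.53826372, 0.21275261, 0.0662451 ]), np.float64(0.0001744629130617148))
```

Call:
send_rows:
  plan:
    - [-1, 0, 0, 0, -0.1, 0]
    - [-4, 0, 0, 0, -0.2, 0]
    - [-10, 0, 0, 0, -0.4, 0]
    - [-18, 0, 0, 0, -0.6, 0]
    - [-28, 0, 0, 0, -0.8, 0]
    - [-38, 0, 0, 0, -1.1, 0]
    - [-47, 0, 0, 0, -1.3, 0]
    - [-54, 0, 0, 0, -1.5, 0]
    - [-58, 0, 0, 0, -1.6, 0]
    - [-60, 0, 0, 0, -1.7, 0]

```text
clock: 25.75
tcp_pos: [0.4307, 0.1647, 0.1574]
orientation: [0.702, -0.145, 0.681, 0.149]
wrist_force: [0.7, -0.1, -2.4]
finger_gap: 0.0189
```

```bash
python3 - <<'E'
from h import *
s=viewer.read_camera("side");t=viewer.read_camera("top")
p,r,st=pose(); print("tcp",p,yaw(r),st["wrist_force"],st["joint_pos"],st["clock"],st["finger_gap"],st["qvel"].round(3))
a=cv2.resize(s["frame"][80:240,270:410],None,fx=4,fy=4,interpolation=cv2.INTER_CUBIC)[:600]
cv2.imwrite("pics/s15.png",a); crop(t,290,150,390,250,5,"t15.png")
E
```

```text
tcp [0.43068005 0.16467156 0.15726493] 113.97170626950455 [ 1.30164353  0.52703687 -3.12580155] [ 0.18636235  0.10875854 -0.39988423  1.03328592  0.00673383 -0.23192689] 25.85 0.018854181951579403 [ 0.     0.004 -0.005 -0.     0.001  0.002]
```

View pics/s15.png

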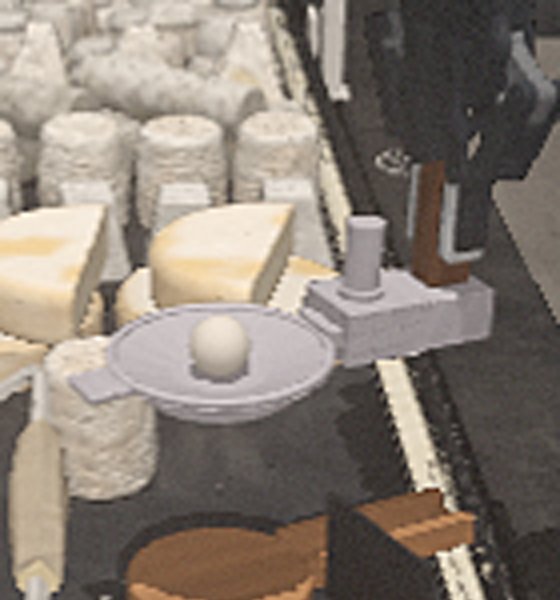

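View pics/t15.png

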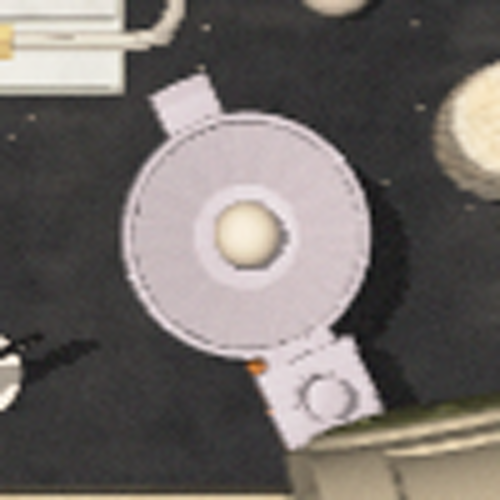

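```bash
python3 - <<'E'
from h import *
t=viewer.read_camera("top");s=viewer.read_camera("side")
m=lambda x,y,k,x0,y0:[(x+.5)/k-.5+x0,(y+.5)/k-.5+y0]
print(tri(t,m(178,86,5,290,150),s,m(84,392,4,270,80)))
b=tri(t,m(247,235,5,290,150),s,m(219,347,4,270,80));print(b)
p,r,st=pose(); C=np.array([.538,.2125,0])
N=40
def P(i):
    f=min(1,i/N); a=np.pi/2*(f-np.sin(2*np.pi*f)/(2*np.pi)); q=R.from_rotvec([0,0,a]); return C+q.apply(p-C),q*r
for c in range(0,N,10):
    print([[round(v,1) for v in rel(*P(c),*P(i))] for i in range(c+1,c+11)])
print(P(N)[0])
E
```

```text
(array([0.60141351, 0.24240156, 0.1236669 ]), np.float64(0.0010347845216277182))
(array([0.5389903 , 0.21332927, 0.13029554]), np.float64(0.0011814249846613361))
[[-0.0, -0.0, 0.0, -0.0, 0.0, 0.0], [-0.0, -0.1, 0.0, -0.1, 0.0, 0.0], [0.0, -0.5, 0.0, -0.2, 0.0, 0.0], [0.0, -1.2, 0.0, -0.6, 0.0, 0.0], [0.0, -2.3, 0.0, -1.1, 0.0, 0.0], [0.0, -3.9, 0.1, -1.9, 0.0, 0.1], [0.0, -6.1, 0.2, -3.0, 0.0, 0.1], [0.0, -9.0, 0.3, -4.4, 0.0, 0.1], [0.0, -12.5, 0.7, -6.1, 0.0, 0.2], [0.0, -16.7, 1.2, -8.2, 0.0, 0.2]]
[[0.0, -5.0, 0.1, -2.4, 0.0, 0.1], [0.0, -10.7, 0.5, -5.2, 0.0, 0.1], [0.0, -17.0, 1.2, -8.3, 0.0, 0.2], [0.1, -23.9, 2.5, -11.7, 0.0, 0.3], [0.1, -31.3, 4.3, -15.4, 0.0, 0.5], [0.2, -39.1, 6.7, -19.4, 0.0, 0.6], [0.3, -47.0, 9.8, -23.6, 0.0, 0.7], [0.4, -55.0, 13.7, -27.9, 0.0, 0.8], [0.5, -62.9, 18.3, -32.3, 0.0, 0.9], [0.7, -70.5, 23.5, -36.8, 0.0, 1.1]]
[[0.0, -9.2, 0.4, -4.5, 0.0, 0.1], [0.0, -18.3, 1.4, -8.9, 0.0, 0.3], [0.1, -27.0, 3.1, -13.2, 0.0, 0.4], [0.2, -35.2, 5.4, -17.4, 0.0, 0.5], [0.2, -42.9, 8.1, -21.4, 0.0, 0.6], [0.3, -49.9, 11.1, -25.1, 0.0, 0.7], [0.4, -56.2, 14.3, -28.5, 0.0, 0.8], [0.5, -61.7, 17.5, -31.6, 0.0, 0.9], [0.6, -66.5, 20.6, -34.4, 0.0, 1.0], [0.7, -70.5, 23.5, -36.8, 0.0, 1.1]]
[[0.0, -4.3, 0.1, -2.1, 0.0, 0.1], [0.0, -7.8, 0.3, -3.8, 0.0, 0.1], [0.0, -10.6, 0.5, -5.2, 0.0, 0.1], [0.0, -12.8, 0.7, -6.3, 0.0, 0.2], [0.0, -14.4, 0.9, -7.0, 0.0, 0.2], [0.0, -15.6, 1.0, -7.6, 0.0, 0.2], [0.0, -16.2, 1.1, -7.9, 0.0, 0.2], [0.0, -16.6, 1.2, -8.1, 0.0, 0.2], [0.0, -16.7, 1.2, -8.2, 0.0, 0.2], [0.0, -16.7, 1.2, -8.2, 0.0, 0.2]]
[0.58585185 0.10501035 0.15699208]
```

Call:
send_rows:
  plan:
    - [0, 0, 0, 0, 0, 0]
    - [0, -0.1, 0, -0.1, 0, 0]
    - [0, -0.5, 0, -0.2, 0, 0]
    - [0, -1.2, 0, -0.6, 0, 0]
    - [0, -2.3, 0, -1.1, 0, 0]
    - [0, -3.9, 0.1, -1.9, 0, 0.1]
    - [0, -6.1, 0.2, -3, 0, 0.1]
    - [0, -9, 0.3, -4.4, 0, 0.1]
    - [0, -12.5, 0.7, -6.1, 0, 0.2]
    - [0, -16.7, 1.2, -8.2, 0, 0.2]

```text
clock: 27.2
tcp_pos: [0.4387, 0.1496, 0.1573]
orientation: [0.689, -0.194, 0.669, 0.199]
wrist_force: [0.9, -0.0, -2.7]
finger_gap: 0.0187
```

Call:
send_rows:
  plan:
    - [0, -5, 0.1, -2.4, 0, 0.1]
    - [0, -10.7, 0.5, -5.2, 0, 0.1]
    - [0, -17, 1.2, -8.3, 0, 0.2]
    - [0.1, -23.9, 2.5, -11.7, 0, 0.3]
    - [0.1, -31.3, 4.3, -15.4, 0, 0.5]
    - [0.2, -39.1, 6.7, -19.4, 0, 0.6]
    - [0.3, -47, 9.8, -23.6, 0, 0.7]
    - [0.4, -55, 13.7, -27.9, 0, 0.8]
    - [0.5, -62.9, 18.3, -32.3, 0, 0.9]
    - [0.7, -70.5, 23.5, -36.8, 0, 1.1]

```text
clock: 28.45
tcp_pos: [0.4964, 0.1024, 0.1574]
orientation: [0.591, -0.396, 0.573, 0.407]
wrist_force: [0.9, -1.0, -3.0]
finger_gap: 0.0189
```

Call:
send_rows:
  plan:
    - [0, -9.2, 0.4, -4.5, 0, 0.1]
    - [0, -18.3, 1.4, -8.9, 0, 0.3]
    - [0.1, -27, 3.1, -13.2, 0, 0.4]
    - [0.2, -35.2, 5.4, -17.4, 0, 0.5]
    - [0.2, -42.9, 8.1, -21.4, 0, 0.6]
    - [0.3, -49.9, 11.1, -25.1, 0, 0.7]
    - [0.4, -56.2, 14.3, -28.5, 0, 0.8]
    - [0.5, -61.7, 17.5, -31.6, 0, 0.9]
    - [0.6, -66.5, 20.6, -34.4, 0, 1]
    - [0.7, -70.5, 23.5, -36.8, 0, 1.1]

```text
clock: 29.7
tcp_pos: [0.5708, 0.0991, 0.1572]
orientation: [0.432, -0.556, 0.42, 0.572]
wrist_force: [-0.6, -0.1, -2.4]
finger_gap: 0.0189
```

Call:
send_rows:
  plan:
    - [0, -4.3, 0.1, -2.1, 0, 0.1]
    - [0, -7.8, 0.3, -3.8, 0, 0.1]
    - [0, -10.6, 0.5, -5.2, 0, 0.1]
    - [0, -12.8, 0.7, -6.3, 0, 0.2]
    - [0, -14.4, 0.9, -7, 0, 0.2]
    - [0, -15.6, 1, -7.6, 0, 0.2]
    - [0, -16.2, 1.1, -7.9, 0, 0.2]
    - [0, -16.6, 1.2, -8.1, 0, 0.2]
    - [0, -16.7, 1.2, -8.2, 0, 0.2]
    - [0, -16.7, 1.2, -8.2, 0, 0.2]

```text
clock: 30.95
tcp_pos: [0.586, 0.1051, 0.1574]
orientation: [0.391, -0.585, 0.379, 0.601]
wrist_force: [0.2, -0.2, -3.0]
finger_gap: 0.0189
```

```bash
python3 - <<'E'
from h import *
s=viewer.read_camera("side");t=viewer.read_camera("top")
p,r,st=pose(); print("tcp",p,yaw(r),r.as_matrix()[:,0].round(3),st["wrist_force"],st["clock"],st["finger_gap"],st["qvel"].round(3))
a=cv2.resize(s["frame"][80:240,270:410],None,fx=4,fy=4,interpolation=cv2.INTER_CUBIC)[:600]
cv2.imwrite("pics/s16.png",a); crop(t,260,150,410,260,5,"t16.png")
E
```

```text
tcp [0.5859745  0.10513269 0.15738919] -155.9895304454746 [-0.011  0.027 -1.   ] [-0.13126505 -1.06377371 -3.24684604] 31.05 0.018697905403339734 [ 0.    -0.001  0.001 -0.    -0.     0.001]
```

View pics/s16.png

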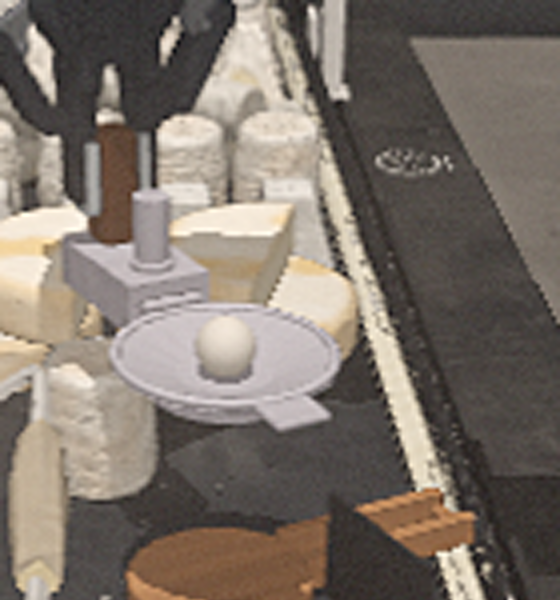

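View pics/t16.png

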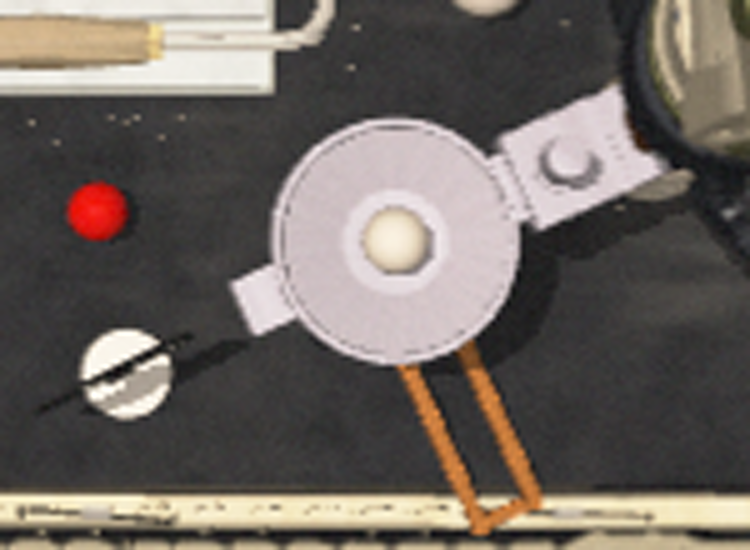

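```bash
python3 - <<'E'
from h import *
t=viewer.read_camera("top");s=viewer.read_camera("side")
m=lambda x,y,k,x0,y0:[(x+.5)/k-.5+x0,(y+.5)/k-.5+y0]
T=lambda x,y:m(x,y,5,260,150); S=lambda x,y:m(x,y,4,270,80)
print("lip",tri(t,T(246,309),s,S(309,420)))
print("ball",tri(t,T(396,240),s,S(226,347)))
print("pin top",tri(t,T(574,158),s,S(151,195)), "collar side",onz(s,S(154,264),.145))
print("fork corners",tri(t,T(497,147),s,S(128,287)),tri(t,T(537,227),s,S(210,271)))
E
```

```text
lip (array([0.50644742, 0.27676668, 0.12516439]), np.float64(0.001983060321323914))
ball (array([0.53636992, 0.213808  , 0.13051244]), np.float64(0.0001599804330305215))
pin top (array([0.56686008, 0.14385083, 0.17713696]), np.float64(0.0009127134052067198)) collar side [[0.5663094  0.15064113 0.145     ]]
fork corners (array([0.5767959 , 0.17211006, 0.14237065]), np.float64(0.005043475889619048)) (array([0.54051476, 0.15594459, 0.14320352]), np.float64(0.0009892418676422123))
```

```bash
python3 - <<'E'
from h import *
print(job.hand_in()); print(get_state()["clock"])
E
```

```text
the job is handed in; nothing more can be done
None
the job is handed in; nothing more can be done
```

I pressed the pin home, lifted the dish about 10 cm by the handle's grip post and turned it a quarter turn left, towards the price stand. I handed it in still held, at about 31 s of the 67 s allowed.

What the last checks showed:
- **Pin:** the collar met the fork with about 18 N of push. In the final views it still sits on the fork, upright.
- **Turn:** the dish's lip is within about 0.02 rad of square to the stand's rails, on the price stand's side.
- **Level:** the height of the lip tip relative to the ball matches the start within 1 mm, a tilt of about 0.01 rad. The dish sagged nose-down by roughly 0.03–0.04 rad when first lifted. I corrected that with a 1.7° pitch.
- **Ball:** in the middle of the dish, at about z 0.13 m, so the dish is about 0.11 m up.
- **Grip:** the fingers were 19 mm apart on the post, with 110 N set and about 3 N of weight on the wrist.
- **Neighbours:** the price stand and drum cheese appeared unmoved, judged by eye only.

Two measurements disagreed:
- **Cameras at the hole:** before insertion the side and wrist views differed by 2–4 mm on where the hole was. I went by the wrist view close up, and the pin went in without resistance.
- **Fork corner:** one fork-corner check at the end missed by 5 mm between views, so I did not use it.

The hand-in gave no verdict.

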